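Check the cut depth of a lino block with a dial depth gauge

ROBOT

A 7-joint arm with a two-finger parallel gripper is mounted at the origin on the work surface. World frame = base frame: x ahead of the robot, y to its left, z up, the work surface at z = 0. Lengths are in m, angles in rad, forces in N, time in s.
With the tool pointing down it reaches from about 0.4 to 0.85 m from the base axis. Payload 4.5 kg.
Tool frame: the origin (TCP) lies midway between the tips of the shut fingers; the grasp point (between the pads) lies 19 mm behind it; z points along the fingers, y is the line along which they close (so a half turn about z gives the same grasp; the last joint's range is limited). The gripper opens to 88 mm and grips with 3 to 60 N. Pads are 18 mm wide; open, the fingers measure 123 mm over their backs; the gripper's body (75 mm by 187 mm) begins 45 mm behind the grasp point.
Start: joints at [1.373, 0.689, -0.195, 1.565, 0.157, 0.902, -0.215], TCP at [0.144, -0.608, 0.239] pointing down, gripper open.
Joint ranges: [-3.01, 3.01], [-0.46, 2.08], [-1.47, 1.51], [0.13, 2.56], [-1, 4.14], [0.04, 2.09], [-2.66, 2.66]. Speed limits (rad/s): [2.57, 2.57, 3.14, 3.14, 3.14, 3.14, 3.14].

INTERFACE

Orientations are given as a unit quaternion [x, y, z, w].
In Python, from plant import r gives the robot as it stands.
- The arm moves only by the tool move_arm, never from a script. Its argument "targets" is a list that holds one entry, the list of rows, each a list of 7 numbers: the opening, from 0 (shut) to 1 (fully open), then the shift along the tool's x, y, z in mm, then the turn, a rotation vector about the tool's x, y, z in degrees. In form: [[[claw, dx, dy, dz, ax, ay, az], ...]]. A call has 1 to 10 rows; each row is the pose to reach, as a shift and turn from the pose commanded when the call began, along the tool's axes at that moment; what a row does not reach only later rows make up. A row lasts 1/8 s, in which the tool goes at most 62.5 mm and 10.7 degrees, less where a joint would pass 70% of its speed; a pose out of reach is approached as far as the arm can. A call with a gripper value outside its range is refused whole. The fingers move at their own pace and stop on an object; "newtons" is the grip in N (left out, the last holds). Time passes only in rows, so rows that repeat a pose let the fingers close. It gives the time, the measured TCP pose, the force, the opening and the grip force at its end, in the units of the state.
- r.get_state(): the state, without advancing time (a new reading comes with each control period).
- r.snapshot(name): name is "scene" or "top" or "wrist"; returns the picture (384x512x3 uint8, red, green, blue); there is no depth.
- r.camera_info(name): a dict with "fx", "fy", "cx", "cy" (pixels), "k1" (the pictures are not rectified: a ray, as slopes to the right and down, at radius r is drawn at 1 + k1 r^2 times it, then the intrinsics apply), "R" (3x3) and "t" (3): a world point X has camera coordinates R X + t. Camera axes: x right, y down, z forward; pixel columns grow to the right and rows downward; lengths in m; the calibration is good to about 2 mm. A picture is of the moment at which its call begins: read the wrist's pose just before it. camera_info takes no time and is no camera call; for the wrist camera it gives the pose at the moment of the call.
- r.finish_job(): hands the job in; it is judged then, once.
The state is a dict: "clock": time; "q": joint angles; "qd": joint speeds; "joint_torque": joint torques, N m; "tool_pos": TCP position; "eef_rot": TCP orientation; "contact_force": force on the tool from outside, world axes, zero at the start; "moment": the same for the moment, N m; "opening": opening from 0.0 (shut) to 1.0 (fully open); "finger_force": force on a finger pad.
Only numpy, scipy, OpenCV 4.12 (cv2) and the standard library are available. Lean on these libraries where they do the work, as an engineer would, in place of code of your own. Each camera call takes 0.05 s, during which the arm holds its last target. There are 200 camera calls.

TASK

Draw the dial depth gauge out of its slot in the plywood tool rack and use it to check the cut depth of the lino block on the open press: set it upright with its foot lying square across the cleared channel that has the circled cross, resting flat on the lino on both sides, and its measuring pin down inside the drawn circle. Press it down only lightly, and finish while you are still gripping it and holding it there; do not let go. Leave the other tools in the rack, the bottle and the brayer where they are.

Things in the scene. Friction and masses are not known exactly. Their poses are not given: they have to be found in the camera images.
- gauge: Dial depth gauge, steel, about 0.2 kg, loose, upright. Origin on the stem axis at the underside of its foot; z up the stem, y along the foot, white dial face to -x. Foot bar 16 (x) x 60 (y) x 10 mm high; above it the stem, 8 mm diameter, up to 46 mm; collar 20 mm diameter, 46 to 55 mm; then the dial case. A spring pin (joint plunger) sticks out 9 mm below the foot.
- dial_centre (a point): Centre of the gauge's flat round dial case, 75 mm above the gauge's origin: 42 mm diameter, 24 mm thick along the gauge's x, with a small cap 30 mm above this point. The place to grip, from above, across the 24 mm thickness. Its axes are the gauge's.
- plunger (a joint): How far the gauge's 4 mm measuring pin, on the stem axis, is pushed up into the gauge against its spring, in m: 0 = free, tip 9 mm below the foot; 0.009 = tip level with the foot. It takes about 0.6 N at first, 1.2 N at 4 mm. With the foot flat on the lino and the tip on the channel floor it reads about 0.004.
- rack: Fixed plywood tool rack, 90 (x) x 260 (y) x 90 mm high: a 12 mm slotted shelf on two end cheeks, with a low rail at the back. Origin under its centre on the table; z up, front to -x. Three 12 mm wide slots at y = -80, 0, 80 mm run in from the front edge (x = -45 mm), open to the front and through the shelf. Gauge, gouge and burnisher hang one in each, in varying order.
- rack_mid_slot (a point): Point on the shelf's top (90 mm above the table) in the middle slot, where a tool's axis sits (4 mm behind the rack's centre); axes as the rack's. The gauge's collar rests on the shelf, its foot hangs below with 24 mm free between foot and shelf: the foot will not pass up through the slot, the gauge comes out along it to -x (52 mm to bring the stem clear, 65 mm the foot).
- press: Fixed tabletop relief press, standing open. Origin under the centre of its bed on the table; z up. Bed 320 (x) x 300 (y) mm, top 36 mm above the table, on it a sheet of paper. Along the -y edge the platen stands open, leaning away to -y from y = -176 mm, with its top edge about 305 mm above the table.
- press_bar (a point): Middle of the press's steel handle bar: 18 mm diameter, along the press's x, 130 mm above the table over the bed's +y edge (165 mm from its centre), between two curved black arms at x = -166 and 166 mm. Fixed.
- block: Lino block fixed on the press bed. Origin at the centre of its underside (36 mm above the table); z up, x along the channels. Board 190 (x) x 130 (y) x 12 mm with 5 mm of lino on it: raised top at z = 17 mm, cleared channel floors at z = 12 mm. Raised strips all along x: y = -65 to -36, -10 to 10, 36 to 65 mm; two channels 26 mm wide centred at y = -23 and 23 mm.
- mark: The marked spot: a 20 mm ink circle with a small cross in it, drawn on the floor of one of the two channels, on its centre line; which channel, and where along it, varies. Origin at the circle's centre on the channel floor (12 mm above the block's origin). The other channel has only a tick mark.
- gouge: Palm gouge hanging in another slot of the rack: mushroom-shaped wooden handle standing 52 mm above the shelf, up to 34 mm diameter, steel shank 60 mm below it. Origin on its axis at the shelf's top. Leave it.
- burnisher: Ball burnisher hanging in another slot of the rack: slim dark wooden handle standing 62 mm above the shelf, 22 mm diameter, thin steel shank 55 mm below it. Origin on its axis at the shelf's top. Leave it.
- bottle: Clear bottle with white cap, 56 mm diameter, 170 mm high, standing on the table beyond the press. Origin at the centre of its base. Leave it.
- brayer: Ink brayer lying on the table beyond the rack: rubber roller 40 mm diameter and 100 mm long with a wooden handle, 160 mm long over all and 40 mm high. Origin under the middle of the roller. Leave it.
Mind the look-alikes: they are no part of the job. Of the things shaped like the gauge, the steel one is meant.

How it is judged:
By the outcome, as a careful person would: the job done as asked, in the order asked, and still so for the second after the job is handed in, while the arm keeps its last pose, push and grip.
It also fails if it takes over 43 s, if anything falls off the work surface, if the arm or the gripper's body presses on something with over 40 N, if the wrist force passes 120 N, or if a joint passes its speed limit or range.

## Working session

There is one attempt and no reset: what is moved stays moved. The work goes in short steps, Python scripts to look and compute and a tool call to move; the robot and the scene stay as the last step left them, time stands still between calls to the robot, and variables do not carry over. Pictures are saved under pics/ and viewed, at most 10 in all, crops included, and the job is handed in when it is done.

Besides the shell and the picture viewer there is one more tool, called after "Call:" by a JSON object that holds its "method" and its "body". move_arm: Moves the arm, as the interface text tells. Its arguments: {"type":"object","properties":{"targets":{"type":"array","items":{"type":"array","items":{"type":"array","items":{"type":"number"}}}},"newtons":{"type":"number"}},"required":["targets"]}

```bash
mkdir -p pics; python3 - <<'E'
from plant import r
import cv2
s=r.get_state();print(s)
for n in("scene","top"):
    im=r.snapshot(n);cv2.imwrite(f"pics/{n}0.png",im[:,:,::-1]);c=r.camera_info(n);print(n,c)
a=cv2.imread("pics/scene0.png")
E
```

```text
{'clock': 0.0, 'q': array([ 1.37281499,  0.68998162, -0.19450705,  1.56635117,  0.15732015,
        0.90251629, -0.21510006]), 'qd': array([ 0.0010393 , -0.00049926, -0.00012913,  0.00017383, -0.00102147,
       -0.00097453, -0.00064984]), 'joint_torque': array([-5.72990721e-04, -5.27572668e+01, -1.26710918e+00, -1.53430635e+01,
       -5.25785610e-02,  6.38637808e-03,  1.48348595e-04]), 'tool_pos': array([ 0.1433634 , -0.60767509,  0.23790945]), 'eef_rot': array([ 9.93286417e-01,  1.15677254e-01, -1.86007418e-04, -9.12646597e-04]), 'contact_force': array([ 0.30834314, -0.04187116, -0.65927245]), 'moment': array([-0.00558126, -0.01646343,  0.01313954]), 'finger_force': 0.0, 'opening': 1.0017542165941702}
scene {'fx': 402.87099002639565, 'fy': 402.87099002639565, 'cx': 253.9848227276993, 'cy': 190.97438966568663, 'k1': -0.07321878252218461, 'R': array([[-0.89796758,  0.43975335,  0.01646829],
       [ 0.22200154,  0.48499952, -0.84586688],
       [-0.37995991, -0.75590505, -0.53313977]]), 't': array([ 0.53138876, -0.07027057,  1.27208573])}
top {'fx': 375.46777388719624, 'fy': 375.46777388719624, 'cx': 255.38161189239074, 'cy': 190.82093527116658, 'k1': -0.0072586292718676585, 'R': array([[ 0.01880684, -0.99966036,  0.01804062],
       [-0.99070396, -0.02106373, -0.13439489],
       [ 0.13472924, -0.01534537, -0.99076362]]), 't': array([0.00733008, 0.62601649, 1.03588247])}
```

View pics/scene0.png

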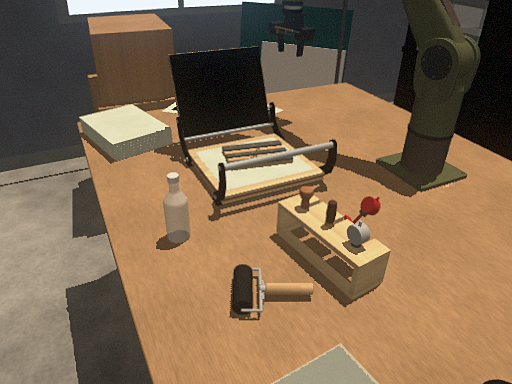

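View pics/top0.png

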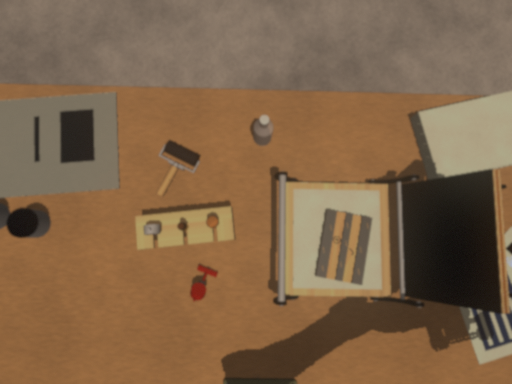

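Steel gauge sits in the slot at the image left (152,229) of the rack. The red look-alike lies in front of the rack (200,285). The block is at (343,246) in the top view. Next, enlarged crops.

```bash
python3 - <<'E'
import cv2
a=cv2.imread("pics/top0.png")
b=cv2.resize(a[200:292,310:378],None,fx=6,fy=6,interpolation=cv2.INTER_CUBIC)
c=cv2.resize(a[196:256,128:242],None,fx=7,fy=7,interpolation=cv2.INTER_CUBIC)[:, :798]
cv2.imwrite("pics/blk.png",b);cv2.imwrite("pics/rack.png",c)
E
```

```text
(no output)
```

View pics/blk.png

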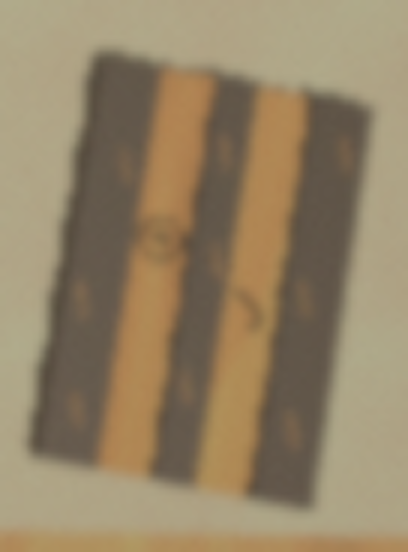

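View pics/rack.png

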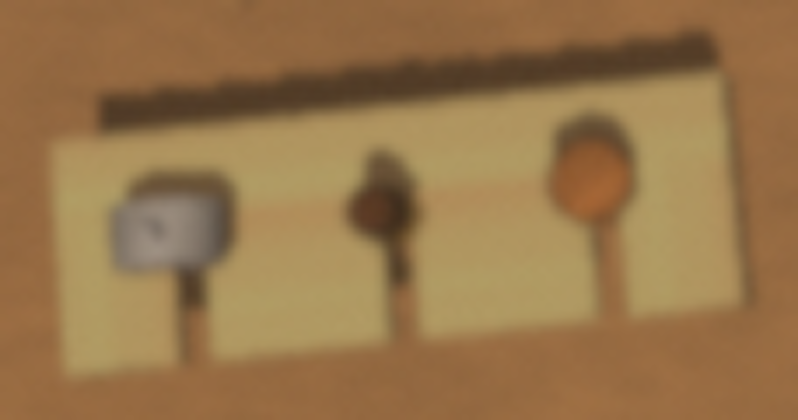

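Circle is in the left (world +y) channel at crop (160,240) → px (336.3,239.6). The gauge is in the leftmost rack slot, slots opening downward (-x).

```bash
cat > h.py <<'E'
from plant import r
import numpy as np
from scipy.optimize import least_squares
from scipy.spatial.transform import Rotation as Ro
def proj(c,X):
    X=np.atleast_2d(X);p=X@np.array(c["R"]).T+c["t"];s=p[:,:2]/p[:,2:];s=s*(1+c["k1"]*(s**2).sum(1,keepdims=True))
    return s*[c["fx"],c["fy"]]+[c["cx"],c["cy"]]
def back(c,uv,z):
    return least_squares(lambda v:(proj(c,[v[0],v[1],z])-uv).ravel(),[.5,0],x_scale=.1).x
def fit(c,P,uv,x0):
    P=np.array(P,float)
    def w(v):
        R=Ro.from_euler('z',v[2]).as_matrix();return P@R.T+[v[0],v[1],0]
    s=least_squares(lambda v:(proj(c,w(v))-uv).ravel(),x0);return s.x,np.abs(s.fun).max()
E
python3 - <<'E'
from h import *
c=r.camera_info("top")
rk=np.array([[50,140],[722,70],[745,305],[65,378]])/7+[128,196]-.43
v,e=fit(c,[[.045,.13,.09],[.045,-.13,.09],[-.045,-.13,.09],[-.045,.13,.09]],rk,[.5,.2,0]);print("rack",v,np.degrees(v[2]),e)
bk=np.array([[100,55],[372,105],[312,505],[33,455]])/6+[310,200]-.42
b,e=fit(c,[[.095,.065,.053],[.095,-.065,.053],[-.095,-.065,.053],[-.095,.065,.053]],bk,[.5,-.2,0]);print("block",b,np.degrees(b[2]),e)
m=back(c,np.array([160,240])/6+[310,200]-.42,.048);print("mark",m,Ro.from_euler('z',-b[2]).as_matrix()[:2,:2]@(m-b[:2]))
R=Ro.from_euler('z',v[2]).as_matrix()
for y in(.08,0,-.08):
    print("slot",y,v[:2]+(R@[.004,y,0])[:2])
g=np.array([165,232])/7+[128,196]-.43
print("dial from px",back(c,g,.09-.046+.096))
E
```

```text
rack [0.51567301 0.21073873 0.12516992] 7.1717078655574085 0.2775713433088356
block [ 0.47409937 -0.23014465 -0.16783014] -9.615958608481217 0.5757398613037026
mark [ 0.49114411 -0.21054785] [0.01353174 0.02216866]
slot 0.08 [0.50965425 0.29061222]
slot 0 [0.51964172 0.2112381 ]
slot -0.08 [0.52962919 0.13186399]
dial from px [0.50881639 0.28658343]
```

```bash
cat >> h.py <<'E'
def rel(pos,yaw,s=None):
    "row for TCP world pos with tool down and tool x at yaw degrees"
    s=s or r.get_state();Rc=Ro.from_quat(s["eef_rot"])
    a=np.radians(yaw);T=np.array([[np.cos(a),np.sin(a),0],[np.sin(a),-np.cos(a),0],[0,0,-1]])
    print(np.round(Rc.as_matrix().T@(np.array(pos)-s["tool_pos"])*1000,1),np.round(np.degrees((Rc.inv()*Ro.from_matrix(T)).as_rotvec()),2))
E
python3 -c "
from h import *
rel([.144,-.608,.43],13.3);rel([.42,-.33,.43],50);rel([.50,0,.35],80)"
```

```text
[ 5.00e-01  1.00e-01 -1.92e+02] [-0.09  0.01 -0.01]
[ 333.  -207.1 -191.7] [-9.000e-02 -2.000e-02 -3.671e+01]
[ 486.7 -509.7 -111.2] [-9.000e-02 -5.000e-02 -6.671e+01]
```

Call:
{"method": "move_arm", "body": {"targets": [[[1, 0, 0, -60, 0, 0, 0], [1, 0, 0, -120, 0, 0, 0], [1, 0, 0, -190, 0, 0, 0], [1, 50, -31, -190, 0, 0, -6], [1, 100, -62, -190, 0, 0, -12], [1, 150, -93, -190, 0, 0, -18], [1, 200, -124, -190, 0, 0, -24], [1, 250, -155, -190, 0, 0, -30], [1, 300, -187, -190, 0, 0, -36], [1, 333, -207, -190, 0, 0, -36.7]]]}}

```text
clock: 1.35
tool_pos: [0.4218, -0.3274, 0.4285]
eef_rot: [0.905, 0.425, 0.0, -0.001]
contact_force: [-0.2, 0.1, -0.6]
opening: 0.998
finger_force: 0.0
```

```bash
python3 -c "
from h import *
print(r.get_state()['tool_pos'])
rel([.50,0,.35],75);rel([.495,.20,.32],97.2)"
```

```text
[ 0.42180787 -0.32740757  0.42854592]
[ 301.7 -149.2   78.9] [ -0.03  -0.06 -24.75]
[ 452.2 -280.9  109.2] [-1.000e-02 -7.000e-02 -4.695e+01]
```

Call:
{"method": "move_arm", "body": {"targets": [[[1, 50, -25, 10, 0, 0, -4], [1, 100, -50, 25, 0, 0, -8], [1, 150, -75, 40, 0, 0, -12], [1, 200, -100, 55, 0, 0, -17], [1, 250, -125, 70, 0, 0, -22], [1, 302, -150, 80, 0, 0, -27], [1, 350, -190, 90, 0, 0, -33], [1, 400, -235, 100, 0, 0, -40], [0.5, 452, -281, 109, 0, 0, -47], [0.5, 452, -281, 109, 0, 0, -47]]]}}

```text
clock: 2.6
tool_pos: [0.4939, 0.2013, 0.3192]
eef_rot: [0.66, 0.751, 0.0, -0.002]
contact_force: [-0.1, -1.3, -0.6]
opening: 0.796
finger_force: 0.0
```

```bash
python3 - <<'E'
from h import *
import cv2
s=r.get_state();c=r.camera_info("wrist");im=r.snapshot("wrist")
np.savez("w1.npz",**{k:np.array(v) for k,v in c.items()})
print(s["tool_pos"],-np.array(c["R"]).T@c["t"])
a=im[:,:,::-1].copy()
uv=proj(c,[[.51,.29,.119],[.51,.29,.09]]);print(uv)
cv2.imwrite("pics/w1.png",cv2.resize(a,None,fx=1.5,fy=1.5))
E
```

```text
[0.49386722 0.20134214 0.31918701] [0.48224975 0.28576511 0.46494779]
[[281.74801785  94.25424982]
 [279.79562721  94.29074476]]
```

View pics/w1.png

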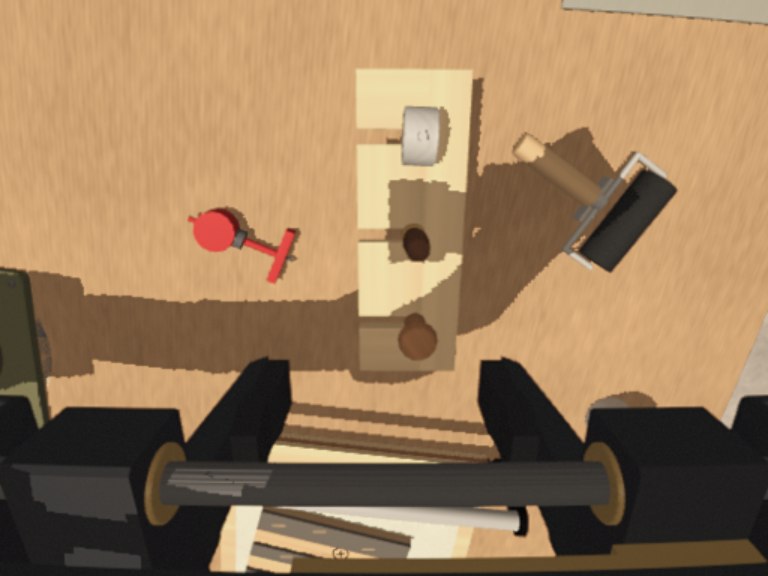

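Gauge in the wrist view at (421,136) enlarged, its foot and slot toward the image left; red gauge at (240,240). Crop for accurate yaw.

```bash
python3 - <<'E'
from h import *
import cv2
a=r.snapshot("wrist")[:,:,::-1]
cv2.imwrite("pics/w1c.png",cv2.resize(a[40:125,230:325],None,fx=7,fy=7,interpolation=cv2.INTER_CUBIC))
c=r.camera_info("wrist")
for p in [(190,217),(300,230),(268,282),(215,250)]: print("red",back(c,np.array(p)/1.5,.02))
E
```

```text
red [0.297562   0.18646891]
red [0.40944701 0.18676921]
red [0.37944074 0.12728446]
red [0.32322125 0.1551615 ]
```

View pics/w1c.png

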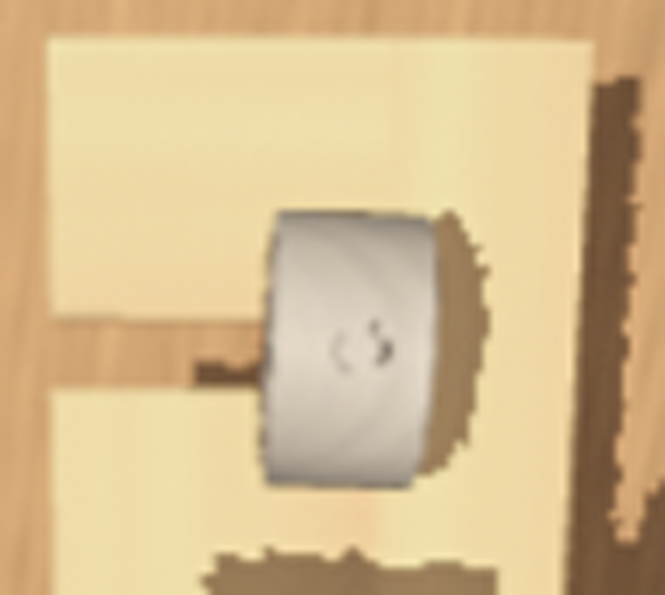

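```bash
python3 - <<'E'
from h import *
c=r.camera_info("wrist");o=np.array([230,40])-.43
uv=np.array([[280,212],[437,215],[412,487],[266,487]])/7+o
# image left=-x ; image up=+y
P=[[-.012,.021,.119],[.012,.021,.119],[.012,-.021,.119],[-.012,-.021,.119]]
g,e=fit(c,P,uv,[.51,.29,.1]);print("gauge",g,np.degrees(g[2]),e)
cap=back(c,np.array([370,347])/7+o,.149);print("cap",cap)
for z in (.09,):
  for n,p in dict(TL=(46,40),TR=(592,40),slotU=(52,318),slotD=(52,388)).items(): print(n,back(c,np.array(p)/7+o,z))
yaw=np.degrees(g[2])
rel([g[0],g[1],.25],90+yaw);rel([g[0],g[1],.104],90+yaw)
E
```

```text
gauge [0.50841088 0.28998701 0.08605773] 4.9307447196587795 0.833853975584276
cap [0.50919777 0.29052588]
TL [0.45379316 0.33299807]
TR [0.54300222 0.3444989 ]
slotU [0.45943643 0.28983901]
slotD [0.46065449 0.27847306]
[89.8 24.8 69.2] [-0.06 -0.01  2.19]
[ 89.8  25.  215.2] [-0.06 -0.01  2.19]
```

Call:
{"method": "move_arm", "body": {"newtons": 20, "targets": [[[0.5, 50, 14, 40, 0, 0, 1], [0.5, 90, 25, 80, 0, 0, 1], [0.5, 90, 25, 110, 0, 0, 1], [0.5, 90, 25, 145, 0, 0, 1], [0.5, 90, 25, 170, 0, 0, 1], [0.5, 90, 25, 195, 0, 0, 1], [0.5, 90, 25, 208, 0, 0, 1], [0.5, 90, 25, 215, 0, 0, 1], [0.5, 90, 25, 215, 0, 0, 1], [0.5, 90, 25, 215, 0, 0, 1]]]}}

```text
clock: 3.95
tool_pos: [0.51, 0.2891, 0.1055]
eef_rot: [0.669, 0.743, 0.001, 0.0]
contact_force: [-0.1, 0.6, 0.2]
opening: 0.497
finger_force: 0.0
```

```bash
python3 - <<'E'
from h import *
print(r.get_state()["contact_force"]);rel([.5085,.290,.104],96)
E
```

```text
[-0.11264482  0.56280818  0.21519493]
[ 1.  -1.4  1.5] [ 0.08 -0.03 -0.03]
```

Call:
{"method": "move_arm", "body": {"newtons": 20, "targets": [[[0.4, 1, -1.4, 1, 0, 0, 0], [0.35, 1, -1.4, 1, 0, 0, 0], [0.3, 1, -1.4, 1, 0, 0, 0], [0.25, 1, -1.4, 1, 0, 0, 0], [0.2, 1, -1.4, 1, 0, 0, 0], [0.2, 1, -1.4, 1, 0, 0, 0], [0.2, 1, -1.4, 1, 0, 0, 0], [0.2, 1, -1.4, 1, 0, 0, 0]]]}}

```text
clock: 4.95
tool_pos: [0.508, 0.2898, 0.1037]
eef_rot: [0.669, 0.743, 0.0, 0.0]
contact_force: [-1.1, 0.1, 1.5]
opening: 0.274
finger_force: 19.9
```

```bash
python3 - <<'E'
from h import *
s=r.get_state();print(s["contact_force"],s["moment"],s["tool_pos"]);p=s["tool_pos"]
d=np.array([np.cos(np.radians(7.2)),np.sin(np.radians(7.2)),0])
rel(p+[0,0,.002],96.0);rel(p-d*.08+[0,0,.003],96);
E
```

```text
[-1.05044175  0.05839632  1.53267509] [-0.07464059 -0.04869897  0.02386578] [0.50798637 0.28976357 0.10374952]
[-0.  0. -2.] [ 0.01  0.   -0.02]
[ -1.7 -80.   -3. ] [ 0.01  0.   -0.02]
```

Call:
{"method": "move_arm", "body": {"targets": [[[0.2, 0, 0, -3, 0, 0, 0], [0.2, 0, 0, -6, 0, 0, 0], [0.2, -0.2, -8, -6, 0, 0, 0], [0.2, -0.4, -20, -6, 0, 0, 0], [0.2, -0.7, -32, -6, 0, 0, 0], [0.2, -1, -45, -6, 0, 0, 0], [0.2, -1.2, -58, -6, 0, 0, 0], [0.2, -1.5, -71, -6, 0, 0, 0], [0.2, -1.8, -85, -6, 0, 0, 0], [0.2, -1.8, -85, -6, 0, 0, 0]]]}}

```text
clock: 6.2
tool_pos: [0.4222, 0.279, 0.1098]
eef_rot: [0.669, 0.744, -0.001, -0.0]
contact_force: [0.9, -0.9, -2.2]
opening: 0.27
finger_force: 19.9
```

```bash
python3 - <<'E'
from h import *
s=r.get_state();print(s["contact_force"],s["moment"],s["tool_pos"])
rel([.425,.28,.27],96);rel([.45,.05,.27],88);rel([.49,-.13,.27],80.4)
E
```

```text
[ 0.8545482  -0.94454639 -2.2290026 ] [-0.07638976 -0.12399217  0.00568904] [0.4222158  0.27900055 0.10976928]
[   0.6    2.7 -160.2] [-0.05  0.04  0.09]
[-230.8    3.2 -160.1] [-0.05  0.05  8.09]
[-414.    23.9 -159.9] [-0.05  0.05 15.69]
```

Call:
{"method": "move_arm", "body": {"targets": [[[0.2, 0, 3, -60, 0, 0, 0], [0.2, 0, 3, -120, 0, 0, 0], [0.2, -25, 3, -160, 0, 0, 1], [0.2, -75, 3, -160, 0, 0, 3], [0.2, -125, 3, -160, 0, 0, 5], [0.2, -180, 3, -160, 0, 0, 7], [0.2, -231, 3, -160, 0, 0, 8], [0.2, -285, 9, -160, 0, 0, 10], [0.2, -340, 16, -160, 0, 0, 13], [0.2, -390, 22, -160, 0, 0, 15.7]]]}}

```text
clock: 7.45
tool_pos: [0.4866, -0.1091, 0.2699]
eef_rot: [0.765, 0.644, 0.0, 0.0]
contact_force: [1.5, 0.5, -3.0]
opening: 0.267
finger_force: 19.9
```

```bash
python3 - <<'E'
from h import *
w=dict(np.load("w1.npz"));print("mark from w1",back(w,np.array([340,553])/1.5-.17,.048))
s=r.get_state();print(s["tool_pos"],s["contact_force"])
rel([.485,-.28,.28],80.4)
E
```

```text
mark from w1 [ 0.49006524 -0.20766885]
[ 0.48660325 -0.10905003  0.2698589 ] [ 1.45094622  0.45884629 -2.97117082]
[-168.7   27.8  -10.1] [ 0.05  0.02 -0.29]
```

Call:
{"method": "move_arm", "body": {"targets": [[[0.2, -50, 8, -5, 0, 0, 0], [0.2, -100, 16, -10, 0, 0, 0], [0.2, -150, 25, -10, 0, 0, 0], [0.2, -169, 28, -10, 0, 0, -0.3], [0.2, -169, 28, -10, 0, 0, -0.3], [0.2, -169, 28, -10, 0, 0, -0.3]]]}}

```text
clock: 8.2
tool_pos: [0.4855, -0.2762, 0.2798]
eef_rot: [0.762, 0.647, 0.0, -0.0]
contact_force: [0.4, 0.8, -1.1]
opening: 0.273
finger_force: 19.9
```

```bash
python3 - <<'E'
from h import *
import cv2
s=r.get_state();c=r.camera_info("wrist");im=r.snapshot("wrist")
np.savez("w2.npz",**{k:np.array(v) for k,v in c.items()})
print(s["tool_pos"],s["contact_force"],proj(c,[.4905,-.209,.048]))
cv2.imwrite("pics/w2.png",cv2.resize(im[:,:,::-1],None,fx=1.5625,fy=1.5625,interpolation=cv2.INTER_CUBIC))
E
```

```text
[ 0.48547968 -0.27618588  0.27979338] [ 0.43223036  0.79202452 -1.10741413] [[251.92542957 109.54534796]]
```

View pics/w2.png

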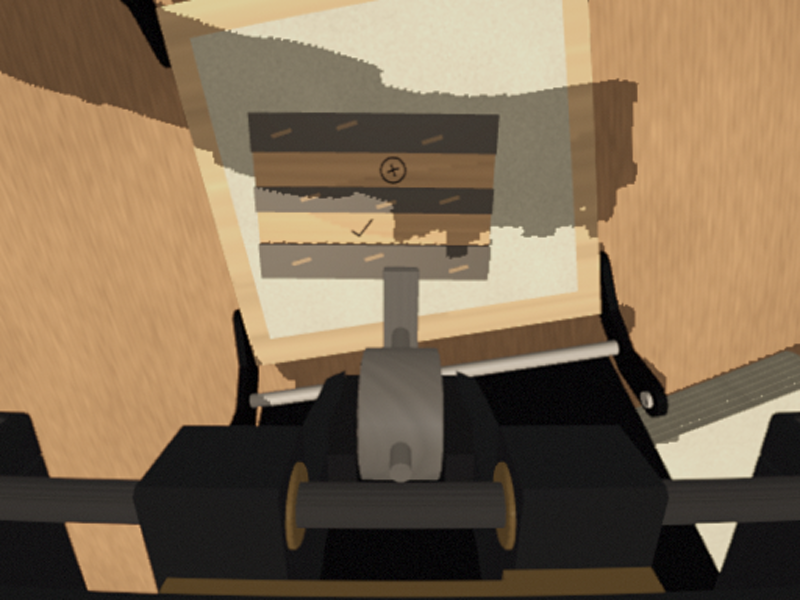

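The circled cross is at (393,170), block corners (248,113),(499,115),(489,278),(261,278); the held gauge's foot end is at (385–418,268).

```bash
python3 - <<'E'
from h import *
c=dict(np.load("w2.npz"));k=1.5625;f=lambda p:np.array(p)/k-.18
m=back(c,f((393,170)),.048)
b,e=fit(c,[[-.095,.065,.053],[.095,.065,.053],[.095,-.065,.053],[-.095,-.065,.053]],f([(248,113),(499,115),(489,278),(261,278)]),[.47,-.23,-.16])
print("mark",m,"block",b,np.degrees(b[2]),e,Ro.from_euler('z',-b[2]).as_matrix()[:2,:2]@(m-b[:2]))
ch=[[-.0955,.036,.053],[.0955,.036,.053]]
s=r.get_state();p=s["tool_pos"]
for z in(.229,.220): print([back(c,f(q),z)-p[:2] for q in((385,268),(418,268))])
print("cap",back(c,f((401,458)),p[2]-.06+.105)-p[:2], Ro.from_quat(s["eef_rot"]).as_matrix())
E
```

```text
mark [ 0.4899711  -0.20779695] block [ 0.47149524 -0.22788499 -0.16778205] -9.613203359255257 1.2457318922774618 [0.01486179 0.02289135]
[array([-0.0019021 ,  0.03551962]), array([0.01233414, 0.03320272])]
[array([-0.00257236,  0.03329933]), array([0.01231631, 0.03087625])]
cap [0.03914771 0.25200722] [[ 1.61104787e-01  9.86937270e-01  2.69154652e-04]
 [ 9.86936904e-01 -1.61104962e-01  8.59419245e-04]
 [ 8.91555033e-04  1.27182104e-04 -9.99999594e-01]]
```

```bash
python3 - <<'E'
from h import *
c=dict(np.load("w2.npz"));k=1.5625;f=lambda p:np.array(p)/k-.18
s=r.get_state();T=Ro.from_quat(s["eef_rot"]).as_matrix();p=s["tool_pos"]
C=-c["R"].T@c["t"]
# gauge pose in tool frame: shift u along gauge y (tool x), v along gauge x (tool y), tilt a about tool y, height h above nominal 60mm
def gp(v,P):
    P=np.array(P,float);P=P-[0,0,.079]     # about grasp point
    P=P@Ro.from_euler('xz',[v[2],v[3]]).as_matrix().T
    G=np.c_[T[:,1],T[:,0],[0,0,1]]
    o=p+[0,0,.019]
    return o+(P+[v[1],v[0],0])@G.T
def model(v):
    A=proj(c,gp(v,[[-.008,.03,0],[.008,.03,0]]))
    ys=[]
    th=np.linspace(0,np.pi,181)
    ring=np.c_[0*th,.021*np.cos(th),.075+.021*np.sin(th)]
    ring=np.r_[ring,ring*[1,1,-1]+[0,0,.15]]
    return A,proj(c,gp(v,ring))[:,1].min()
obs=f([(385,268),(418,268)]);top=f((400,348))[1]
def res(v):
    A,t=model(v);return np.r_[(A-obs).ravel(),t-top]
q=least_squares(res,[0,0,0,0],x_scale=[.001,.001,.01,.01],diff_step=1e-4)
print("u,v mm",q.x[:2]*1000,"tilt,yaw deg",np.degrees(q.x[2:]),q.fun)
g=gp(q.x,[[0,0,0],[0,0,-.009]]);print("origin-TCP mm",(g-p)*1000)
z=np.zeros(4);print("nominal",res(z))
E
```

```text
u,v mm [ 3.24454042 -0.34647837] tilt,yaw deg [-0.66352655  0.02633999] [-0.61657222  0.01768709  0.61660312  0.01879343 -0.01616207]
origin-TCP mm [[ 3.37858902e-02  2.35500260e+00 -5.99926696e+01]
 [ 1.70421661e-02  2.25213220e+00 -6.89921590e+01]]
nominal [-0.09595227  3.28358603  1.09306635  3.29479495  5.63363663]
```

```bash
python3 - <<'E'
from h import *
rel([.490,-.2105,.280],80.4);rel([.490,-.2105,.13],80.4);rel([.490,-.2105,.113],80.4)
E
```

```text
[65.3 -6.2 -0.1] [ 0.01 -0.05  0.33]
[ 65.2  -6.2 149.9] [ 0.01 -0.05  0.33]
[ 65.1  -6.2 166.9] [ 0.01 -0.05  0.33]
```

Call:
{"method": "move_arm", "body": {"targets": [[[0.2, 35, -3, 0, 0, 0, 0.3], [0.2, 65, -6, 0, 0, 0, 0.3], [0.2, 65, -6, 40, 0, 0, 0.3], [0.2, 65, -6, 80, 0, 0, 0.3], [0.2, 65, -6, 115, 0, 0, 0.3], [0.2, 65, -6, 140, 0, 0, 0.3], [0.2, 65, -6, 152, 0, 0, 0.3], [0.2, 65, -6, 155, 0, 0, 0.3], [0.2, 65, -6, 155, 0, 0, 0.3], [0.2, 65, -6, 155, 0, 0, 0.3]]]}}

```text
clock: 9.5
tool_pos: [0.4906, -0.2128, 0.1256]
eef_rot: [0.764, 0.645, 0.0, 0.001]
contact_force: [0.3, -0.7, -2.4]
opening: 0.272
finger_force: 19.9
```

```bash
python3 - <<'E'
from h import *
import cv2
f=[]
w=r.snapshot("wrist")
for i in range(4):
    im=r.snapshot("scene");f.append(r.get_state()["contact_force"])
s=r.get_state();print(s["tool_pos"],np.mean(f,0),f[-1])
c=r.camera_info("scene");u=proj(c,[.49,-.2105,.08])[0];print(u)
x,y=int(u[0]),int(u[1])
A=cv2.resize(im[y-45:y+25,x-45:x+45,::-1],(540,420),interpolation=cv2.INTER_CUBIC)
B=cv2.resize(w[60:300,150:362,::-1],None,fx=1.2,fy=420/240)
cv2.imwrite("pics/d1.png",np.hstack([A,B]))
rel([.490,-.2105,.113],80.4)
E
```

```text
[ 0.49006837 -0.21281023  0.12504063] [-0.62128499  0.03507998 -2.12455071] [-0.85338662  0.57975165 -2.28461859]
[254.0296891  147.03515394]
[ 2.3 -0.5 12. ] [ 0.04  0.01 -0.13]
```

View pics/d1.png

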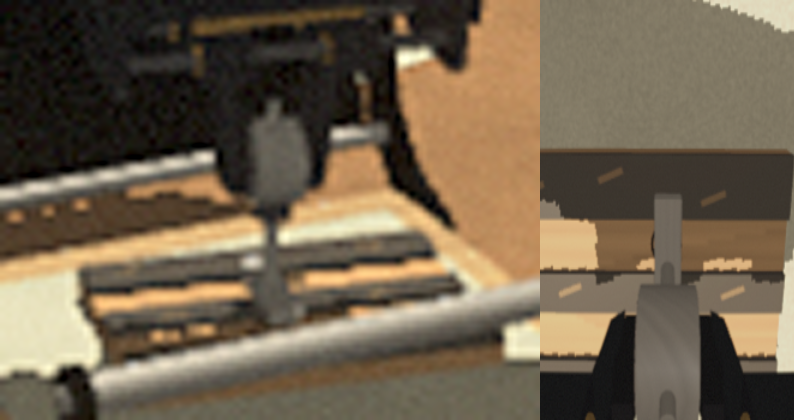

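```bash
python3 - <<'E'
from h import *
c=r.camera_info("wrist");g=lambda x,y:np.array([150+(x-540)/1.2,60+y/1.75])
T=Ro.from_quat(r.get_state()["eef_rot"]).as_matrix();ax=T[:2,0]
for n,p in dict(endL=(655,194),endR=(681,194)).items(): print(n,back(c,g(*p),.065),back(c,g(*p),.065)-ax*.03)
print("circle left",back(c,g(652,243),.048), "expected", np.array([.490,-.208])-T[:2,1]*.01)
for p in((667,220),(667,270)): print("chan edges",back(c,g(*p),.053))
E
```

```text
endL [ 0.48763569 -0.17899047] [ 0.48256612 -0.20855902]
endR [ 0.5028998  -0.18158953] [ 0.49783022 -0.21115808]
circle left [ 0.48024848 -0.20547358] expected [ 0.48014382 -0.20631014]
chan edges [ 0.49219481 -0.19479903]
chan edges [ 0.48820402 -0.21823398]
```

Call:
{"method": "move_arm", "body": {"targets": [[[0.2, 2.5, -0.5, 2, 0, 0, 0], [0.2, 2.5, -0.5, 5, 0, 0, 0], [0.2, 2.5, -0.5, 8, 0, 0, 0], [0.2, 2.5, -0.5, 10, 0, 0, 0], [0.2, 2.5, -0.5, 11, 0, 0, 0], [0.2, 2.5, -0.5, 11, 0, 0, 0], [0.2, 2.5, -0.5, 11, 0, 0, 0]]]}}

```text
clock: 10.62
tool_pos: [0.4898, -0.2101, 0.1138]
eef_rot: [0.764, 0.645, -0.0, 0.0]
contact_force: [-0.3, 0.2, -1.1]
opening: 0.267
finger_force: 19.9
```

```bash
cat > ff.py <<'E'
from h import *
f=[];m=[]
for i in range(4): r.snapshot("scene");s=r.get_state();f.append(s["contact_force"]);m.append(s["moment"])
print(s["clock"],s["tool_pos"],np.mean(f,0),np.mean(m,0));rel([.490,-.2105,.113],80.4)
E
python3 ff.py
```

```text
10.825 [ 0.48980913 -0.21013686  0.11377054] [-0.42438226 -0.17223313 -0.64667795] [ 0.03520896 -0.01066915  0.01013565]
[-0.3  0.2  0.8] [-0.    0.01 -0.12]
```

Call:
{"method": "move_arm", "body": {"targets": [[[0.2, 0, 0, 0.4, 0, 0, 0], [0.2, 0, 0, 0.8, 0, 0, 0], [0.2, 0, 0, 0.8, 0, 0, 0], [0.2, 0, 0, 0.8, 0, 0, 0]]]}}

```text
clock: 11.32
tool_pos: [0.4899, -0.2101, 0.1129]
eef_rot: [0.764, 0.645, -0.0, 0.0]
contact_force: [-0.6, 0.9, -0.5]
opening: 0.272
finger_force: 19.9
```

```bash
python3 ff.py
```

```text
11.525 [ 0.48983212 -0.21017132  0.11292539] [-0.07486626 -0.08025782 -0.58517561] [ 0.01370759  0.03588698 -0.01101524]
[-0.3  0.2 -0.1] [-0.    0.01 -0.12]
```

Call:
{"method": "move_arm", "body": {"targets": [[[0.2, 0, 0, 0.4, 0, 0, 0], [0.2, 0, 0, 0.7, 0, 0, 0], [0.2, 0, 0, 0.7, 0, 0, 0], [0.2, 0, 0, 0.7, 0, 0, 0]]]}}

```text
clock: 12.02
tool_pos: [0.4899, -0.2101, 0.1127]
eef_rot: [0.764, 0.645, -0.0, 0.0]
contact_force: [-1.7, 0.3, 5.1]
opening: 0.27
finger_force: 20.0
```

```bash
python3 ff.py
```

```text
12.225 [ 0.48990231 -0.21015135  0.11276506] [-1.49585619  0.42854581  5.83832756] [ 0.10162399  0.35726382 -0.01623985]
[-0.3  0.2 -0.2] [ 0.02  0.02 -0.12]
```

Call:
{"method": "move_arm", "body": {"newtons": 9, "targets": [[[0.2, 0, 0, 0, 0, 0, 0], [0.2, 0, 0, 0, 0, 0, 0], [0.2, 0, 0, 0, 0, 0, 0], [0.2, 0, 0, 0, 0, 0, 0]]]}}

```text
clock: 12.72
tool_pos: [0.49, -0.2101, 0.1127]
eef_rot: [0.764, 0.645, 0.0, 0.0]
contact_force: [-1.8, 1.0, 5.9]
opening: 0.275
finger_force: 9.0
```

```bash
python3 ff.py; python3 - <<'E'
from h import *
import cv2
w=r.snapshot("wrist");im=r.snapshot("scene");t=r.snapshot("top")
A=cv2.resize(im[95:170,205:300,::-1],(475,375),interpolation=cv2.INTER_CUBIC)
B=cv2.resize(w[90:290,170:342,::-1],(322,375),interpolation=cv2.INTER_CUBIC)
cv2.imwrite("pics/e1.png",np.hstack([A,B]))
E
```

```text
12.925 [ 0.48998745 -0.21012508  0.11273716] [-1.35391029  0.47516319  5.9253631 ] [ 0.09026614  0.35764783 -0.04127798]
[-0.4  0.1 -0.3] [ 0.03  0.02 -0.12]
```

View pics/e1.png

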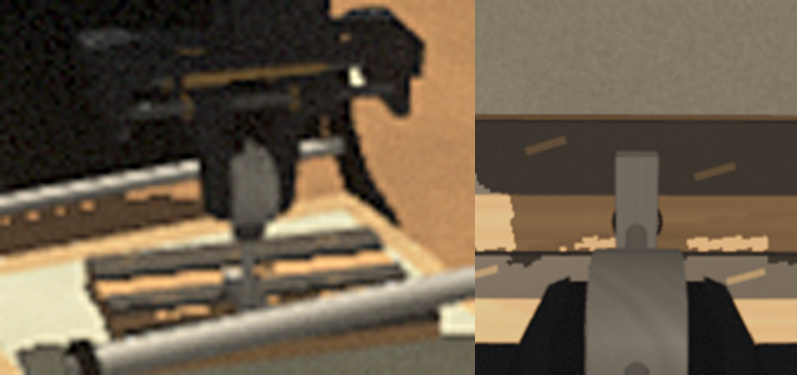

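```bash
python3 - <<'E'
from h import *
c=r.camera_info("wrist");g=lambda x,y:np.array([170+(x-475)/1.872,90+y/1.875])-.25
print("cam",-c["R"].T@c["t"],c["R"][2])
ax=Ro.from_quat(r.get_state()["eef_rot"]).as_matrix()[:2,0]
for p in((616,152),(658,152)):
  for z in(.053,.063):print(z,back(c,g(*p),z)-ax*.03)
for p in((613,222),(662,222)): print("circ",back(c,g(*p),.048))
for y in(195,254): print("chan",back(c,g(637,y),.053),back(c,g(637,y),.048))
b=np.array([.49,-.2101])
print(proj(c,[[.49,-.208,.048]]))
E
```

```text
cam [ 0.50335657 -0.1257592   0.25822896] [-0.05410609 -0.32170128 -0.94529404]
0.053 [ 0.48195628 -0.2056565 ]
0.063 [ 0.48275238 -0.20320424]
0.053 [ 0.49773871 -0.20833959]
0.063 [ 0.49776579 -0.20575659]
circ [ 0.48016096 -0.20593882]
circ [ 0.49985207 -0.20928831]
chan [ 0.49202085 -0.19446533] [ 0.49174467 -0.19613922]
chan [ 0.48779707 -0.21938023] [ 0.487418   -0.22166112]
[[256.63209744 208.61701937]]
```

Call:
{"method": "move_arm", "body": {"newtons": 14, "targets": [[[0.2, 0, 0, -0.2, 0, 0, 0], [0.2, 0, 0, -0.2, 0, 0, 0], [0.2, 0, 0, -0.2, 0, 0, 0], [0.2, 0, 0, -0.2, 0, 0, 0]]]}}

```text
clock: 13.58
tool_pos: [0.49, -0.2101, 0.1127]
eef_rot: [0.764, 0.645, 0.0, 0.0]
contact_force: [-1.7, 0.4, 5.8]
opening: 0.272
finger_force: 14.0
```

```bash
python3 ff.py
```

```text
13.775 [ 0.48995215 -0.21011132  0.11274635] [-1.40748599  0.74045347  5.7615278 ] [ 0.12043082  0.32431629 -0.03115262]
[-0.4  0.1 -0.3] [ 0.02  0.01 -0.12]
```

Call:
{"method": "move_arm", "body": {"targets": [[[0.2, 0, 0, -0.2, 0, 0, 0], [0.2, 0, 0, -0.2, 0, 0, 0], [0.2, 0, 0, -0.2, 0, 0, 0]]]}}

```text
clock: 14.15
tool_pos: [0.49, -0.2101, 0.1127]
eef_rot: [0.764, 0.645, 0.0, 0.0]
contact_force: [-1.9, 0.3, 4.0]
opening: 0.272
finger_force: 14.0
```

```bash
python3 ff.py
```

```text
14.35 [ 0.48996368 -0.21012042  0.11274628] [-1.82443393  0.7502785   5.02120005] [ 0.10631088  0.2731904  -0.03298135]
[-0.4  0.1 -0.3] [ 0.01  0.   -0.12]
```

About 7 N in total, firmly seated and light.

```bash
python3 -c "
from plant import r
print(r.finish_job())"
```

```text
the job is handed in; nothing more can be done
None
```

The job is handed in: the steel gauge stands upright across the circled-cross channel with its pin about 1 mm from the circle's centre by the wrist camera, still gripped and pressed with about 7 N; the foot's flatness on the lino was judged from force readings only.

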